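# Clamp a flow cell in its bench manifold

## Robot

A 6-joint arm with a two-finger parallel gripper is mounted at the origin on a cart in front of the work surface, level with it; the furniture and walls round the work are solid. World frame = base frame: x ahead of the robot, y to its left, z up, the work surface at z = 0. Lengths are in mm, angles in degrees, forces in N, time in s.
With the tool pointing down it reaches from about 350 to 925 mm from the base axis. Payload 6.4 kg.
Tool frame: the origin (TCP) lies at the very end of the fingers, on their centre line; the grasp point (between the pads) lies 19 mm behind it; z points along the fingers, y is the line along which they close (so a half turn about z gives the same grasp; the last joint's range is limited). The gripper opens to 94 mm and grips with 3 to 60 N. Pads are 16 mm wide; open, the fingers measure 119 mm over their backs; the gripper's body (75 mm by 177 mm) begins 78 mm behind the grasp point.
Start: joints at [62.447, 14.043, 89.255, -0, 76.702, -9.975], TCP at [196.303, 619.66, 205.455] pointing down, gripper open.
Joint ranges: [-179.41, 179.41], [-58.25, 129.5], [7.25, 145.43], [-54.29, 234.29], [11.92, 165.04], [-157.13, 157.13]. Speed limits (degrees/s): [147.25, 147.25, 180, 180, 180, 180].

## Interface

Orientations are given as [roll, pitch, yaw] about the fixed x, y, z axes, in that order (R = Rz(yaw) Ry(pitch) Rx(roll)).
In Python, from station import get_state, viewer, close_job gives the robot as it stands.
- The arm moves only by the shell command python3 -m pendant 'ROWS'. ROWS is JSON, a list of rows, each a list of 5 numbers: the opening, from 0 (shut) to 1 (fully open), then the shift along the tool's x, y, z in mm, then the turn about the tool's z in rad. A call has 1 to 8 rows; each row shifts and turns the commanded pose from where the row before left it, along the tool's axes as they then stand; what a row does not reach is not made up. A row lasts 1/8 s, in which the tool goes at most 62.5 mm and 10.7 degrees, less where a joint would pass 70% of its speed; a pose out of reach is approached as far as the arm can. A call is refused whole if a number of a shift passes 62.5 or a number of a turn 0.188, either way. A call with a gripper value outside its range is refused whole. The fingers move at their own pace and stop on an object; the grip force is fixed at half the most. Time passes only in rows, so rows that do not move let the fingers close. It gives the time, the measured TCP pose, the force, the opening and the grip force at its end, in the units of the state.
- get_state(): the state, without advancing time (a new reading comes with each control period).
- viewer.read_camera(name): name is "side" or "top" or "wrist"; returns (picture, depth): 420x560x3 uint8, red, green, blue; 420x560 float32, mm along the optical axis (not along the pixel's ray), 0 where there is no reading.
- viewer.camera_params(name): a dict with "fx", "fy", "cx", "cy" (pixels), "origin" and "rotation" of the camera in the world; the wrist camera has in their place "hand_eye" (4x4, takes a point from camera to tool coordinates, whose origin is the TCP and whose axes are the flange's). Camera axes: x right, y down, z forward; pixel columns grow to the right and rows downward; lengths in mm; the calibration is good to about 2 mm. A picture is of the moment at which its call begins: read the wrist's pose just before it. camera_params takes no time and is no camera call.
- close_job(): hands the job in; it is judged then, once.
The state is a dict: "clock": time; "qpos": joint angles; "joint_velocities": joint speeds; "joint_efforts": joint torques, N m; "position": TCP position; "tcp_rot": TCP orientation; "force": force on the tool from outside, world axes, zero at the start; "wrist_torque": the same for the moment, N m; "gripper_width": finger opening in mm; "grasp_force": force on a finger pad.
Only numpy, scipy, OpenCV 4.12 (cv2) and the standard library are available. Lean on these libraries where they do the work, as an engineer would, in place of code of your own. Each camera call takes 0.05 s, during which the arm holds its last target. There are 200 camera calls.

## Task

Get the flow cell ready for a run on its clamping station, by pushing alone with the fingertips or the outside of the fingers; the cell is never lifted out. Push the cell along its nest until its far end is fully home against the steel end stop, swing the clamp strap round over the cell until it comes up against its stop, and only then push the red cam lever over towards the strap's pivot and all the way down, so that its cam holds the cell pressed onto the sprung bed. Leave the vial, the tissue box and the marker beside the station where they are.

Things in the scene. Friction and masses are not known exactly. Their poses are not given: they have to be found in the camera images.
- station: clamping station fixed to the table: aluminium plate 104 (x) x 110 (y) mm, top at z = 14 mm, with a grey manifold block (the cell's nest) on its left (+y) half and a block with an upright stud at its right rear. Origin on the table under the plate's centre; x away from the robot at yaw 0. Stud axis at x = 33, y = -28 mm. In front of x = -22 mm the plate is bare but for 3.5 mm screw heads
- nest_home (a point): where the cell's origin lies when it is home: on the nest floor, 34 mm above the table, x = 8, y = 18 mm of the station, same axes. The nest is open towards -x; its floor ends 30 mm in -x from here, so the cell's near end overhangs it by 8 mm when home, 20 mm of free height below. Low side rails guide the cell (1 mm play each side, 4 mm high)
- end_stop (a point): middle of the near face of the steel end stop that the cell's far end must touch, 38 mm in +x from nest_home and 3 mm above the nest floor; the stop is 40 mm wide and stands 12 mm above the floor
- seal_bed (a joint): the rubber-faced, sprung floor of the nest on which the cell lies: 0 = up, metres it is pressed down (range 0 to 0.003). Springs hold it up with 4.5 N and 3 N per mm. The locked cam presses cell and bed down by about 1 mm
- flow_cell: loose white cartridge with a glass window, 26 x 76 x 8 mm, about 30 g; the end face that can be pushed is 6 mm high. Origin at the centre of its underside; its long axis is its own y axis, laid along the station's x axis. It starts flat in the nest, 7 to 15 mm short of home towards the station's -x, and slides under about 0.3 N
- strap_swing (a joint): turning of the clamp strap about the stud's upright axis, rad: 0 = points along the station's +y, square over the cell, against its stop; grows anticlockwise seen from above; at 1.57 it points along the station's -x, towards the robot. Range 0 to 1.85, starts at 1.15 to 1.75. It stays where it is left and turns under about 0.2 N m (3 to 5 N sideways at the nose)
- strap_nose (a point): middle of the cam axle in the strap's forked nose, 46 mm from the stud's axis, 53 mm above the table. The strap is a flat steel bar 16 mm wide, z = 49 to 58 mm; the fork is 23 mm wide, z = 47 to 60 mm, and ends 11.5 mm beyond the axle. The black cam disc between its cheeks passes 3 mm above the cell when the lever is up. Push the strap round here, on the fork's side
- cam_lever (a joint): cam lever, rad: 0 = open, upright, leaning 12 degrees outward past the strap's nose; grows as it is pushed over towards the stud and down; 1.78 = locked at its stop, grip level above the strap. It turns in the upright plane of the strap, about the axle at strap_nose, and swings round with the strap. Starts at 0 to 0.15; takes 0.2 to 0.3 N m (4 to 5 N at the grip); left past upright it may sink on slowly
- lever_grip (a point): point on the centre line of the lever's red round grip (13.6 mm diameter, 40 mm long): 55 mm from the axle along the grip and 17 mm off the axle square to it (on the outer side when open, above when locked). The grip ends 74 mm from the axle. Locked, this point is 70 mm above the table, 9 mm beyond the stud's axis
- vial_red: bystander: upright vial with a red cap, 13 mm diameter, 45 mm high, to the left of the station; origin at the centre of its underside
- lens_tissue: bystander: flat blue tissue box 50 x 83 x 14 mm, to the left of the station; origin at the centre of its underside
- marker_blue: bystander: white marker pen with a blue cap, 134 mm long, 13 mm high, lying to the right of the station; origin at the centre of its underside
Mind the look-alikes: they are no part of the job. Of the things shaped like the flow_cell, the white one is meant.

How it is judged:
By the outcome, as a careful person would: the job done as asked, in the order asked, and still so for the second after the job is handed in, with the robot touching nothing.
It also fails if it takes over 58 s, if anything falls off the work surface, if the arm or the gripper's body presses on something with over 40 N, if the wrist force passes 120 N, or if a joint passes its speed limit or range.

## Working session

There is one attempt and no reset: what is moved stays moved. The work goes in short steps, Python scripts to look and compute and a shell command to move; the robot and the scene stay as the last step left them, time stands still between calls to the robot, and variables do not carry over. Pictures are saved under pics/ and viewed, at most 10 in all, crops included, and the job is handed in when it is done.

```bash
mkdir -p pics; ls; cat > h.py <<'E'
import numpy as np, cv2
from station import get_state, viewer, close_job
from scipy.spatial.transform import Rotation as R
def cam(n):
    s=get_state(); p=viewer.camera_params(n); im,d=viewer.read_camera(n)
    if 'hand_eye' in p:
        T=np.eye(4); T[:3,:3]=R.from_euler('xyz',s['tcp_rot'],degrees=True).as_matrix(); T[:3,3]=s['position']
        T=T@np.array(p['hand_eye']); o,r=T[:3,3],T[:3,:3]
    else: o,r=np.array(p['origin']),np.array(p['rotation'])
    return im,d,dict(K=(p['fx'],p['fy'],p['cx'],p['cy']),o=o,r=r)
def ray(c,u,v):
    fx,fy,cx,cy=c['K']; return c['r']@np.array([(u-cx)/fx,(v-cy)/fy,1])
def onz(c,u,v,z):
    d=ray(c,u,v); return c['o']+d*(z-c['o'][2])/d[2]
def cloud(c,d):
    fx,fy,cx,cy=c['K']; v,u=np.indices(d.shape)
    P=np.stack([(u-cx)/fx*d,(v-cy)/fy*d,d],-1)@c['r'].T+c['o']; P[d==0]=np.nan; return P
def proj(c,p):
    q=c['r'].T@(np.array(p)-c['o']); fx,fy,cx,cy=c['K']; return np.array([fx*q[0]/q[2]+cx,fy*q[1]/q[2]+cy])
def save(n,im): cv2.imwrite('pics/'+n+'.png',im[:,:,::-1])
E
python3 - <<'E'
from h import *
s=get_state(); print(s)
a,d,c=cam('top'); b,e,f=cam('side'); print(c,f)
np.savez('t0',a=a,d=d,b=b,e=e)
save('top0',a); save('side0',b)
E
```

```text
pics
{'clock': 0.0, 'qpos': array([ 6.24471413e+01,  1.40821588e+01,  8.93247835e+01, -5.95882004e-04,
        7.67016337e+01, -9.97578810e+00]), 'joint_velocities': array([ 0.01352437, -0.00836412, -0.05622639, -0.00463599, -0.00993495,
        0.02403774]), 'joint_efforts': array([-1.78721452e-04, -4.15822899e+01, -3.14603376e+01,  6.85528060e-02,
        3.30261618e-02, -1.50403444e-04]), 'position': array([196.01300357, 619.1090438 , 204.36844779]), 'tcp_rot': array([-1.79892965e+02, -1.82379436e-02,  1.62423050e+02]), 'force': array([-0.21418362,  0.54499591,  0.26988095]), 'wrist_torque': array([-0.0449551 , -0.04754692,  0.01045796]), 'grasp_force': 0.0, 'gripper_width': 94.05437184851102}
{'K': (415.55779484300115, 415.55779484300115, 286.34540873182925, 217.203737716359), 'o': array([514.31183651, 268.06325293, 937.60321284]), 'r': array([-173.16379315,    0.90546813,  -89.41710216])} {'K': (466.8226941345032, 466.8226941345032, 281.1652691222524, 208.77130166006154), 'o': array([ 559.17581562, 1130.43057195,  427.28173609]), 'r': array([-111.45457541,    1.55610016, -177.40059821])}
```

```bash
sed -i "s/np.array(p\['rotation'\])/R.from_euler('xyz',p['rotation'],degrees=True).as_matrix()/" h.py; python3 - <<'E'
from h import *
print(viewer.camera_params('wrist'))
E
```

```text
{'fx': 369.799928933186, 'fy': 369.799928933186, 'cx': 278.4894626261539, 'cy': 205.9403151800041, 'hand_eye': array([[-4.13598389e-04, -9.64528956e-01, -2.63976743e-01,
         7.71229918e+01],
       [ 9.99999911e-01, -4.20190480e-04, -3.14893942e-05,
         9.64923521e-02],
       [-8.05480819e-05, -2.63976733e-01,  9.64529045e-01,
        -1.79031702e+02],
       [ 0.00000000e+00,  0.00000000e+00,  0.00000000e+00,
         1.00000000e+00]])}
```

View pics/top0.png

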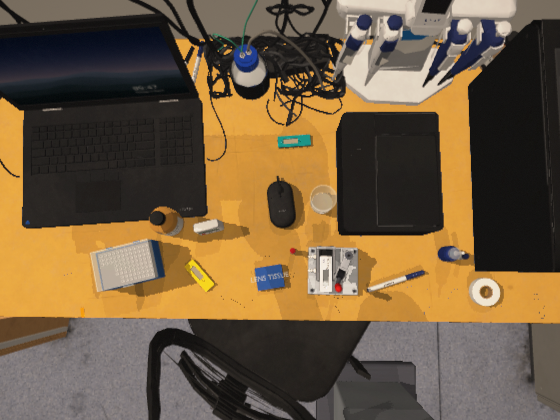

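View pics/side0.png

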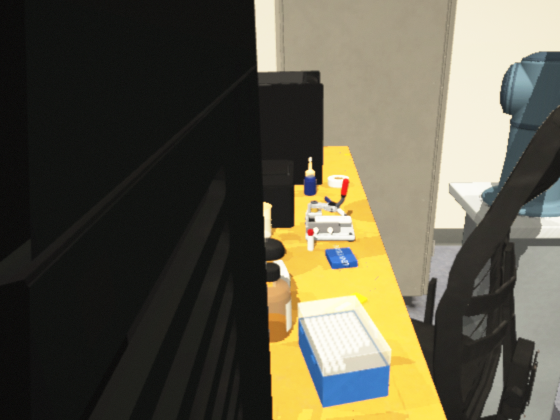

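The top view shows the station at (333,270) px. Three things there are shaped like the cell: white in the nest at (326,268), yellow at (201,275) and teal at (295,142). The white one in the nest is the cell meant. The vial is at (293,251), the tissue box at (270,278) and the marker at (396,281). Next is one enlarged crop to confirm, plus rough measurements.

```bash
python3 - <<'E'
from h import *
a,d,c=cam('top'); P=cloud(c,d)
print('table',onz(c,333,270,14), np.nanmedian(P[300:310,320:350],axis=(0,1)))
cr=cv2.resize(a[232:312,270:376],None,fx=7,fy=7,interpolation=cv2.INTER_CUBIC); save('crop0',cr)
# plate: points z 8..20, around the station
m=np.zeros(d.shape,bool); m[235:305,300:365]=1
hsv=cv2.cvtColor(a,cv2.COLOR_RGB2HSV)
g=(m&(hsv[...,1]<60)&(hsv[...,2]>60)).astype(np.uint8)
cs,_=cv2.findContours(g,cv2.RETR_EXTERNAL,cv2.CHAIN_APPROX_NONE)
k=max(cs,key=cv2.contourArea); print(cv2.minAreaRect(k)); bx=cv2.boxPoints(cv2.minAreaRect(k))
for u,v in bx: print((u,v),onz(c,u,v,14)[:2])
for nm,lo in (('r',0),):
    r=m&(((hsv[...,0]<8)|(hsv[...,0]>172))&(hsv[...,1]>150)); v,u=np.nonzero(r); print('red',u.mean(),v.mean(),np.nanmedian(P[r],axis=0))
z=P[...,2]; print(np.round(z[244:300:4,304:364:4]).astype(int))
E
```

```text
table [508.70054654 179.88556909  14.        ] [ 4.32961911e+02  1.75633469e+02 -2.02214532e-01]
((332.5, 270.0), (48.0, 49.0), 90.0)
(np.float32(308.0), np.float32(246.0)) [560.95597865 235.08691593]
(np.float32(357.0), np.float32(246.0)) [561.97309168 126.6632623 ]
(np.float32(357.0), np.float32(294.0)) [457.22443085 127.71189254]
(np.float32(308.0), np.float32(294.0)) [456.02889637 234.66981126]
red 337.76 287.14 [476.73743912 180.41950131 120.43705486]
[[  0  -3  -1  -3  -1  -1  -1   0  -3  -2   0  -2  -1  -1   1]
 [  2   1  15  19  44  49  46  46  11  12  35  36  36  10   1]
 [ -1   8  17  23  34  30  33  32  11  28  40  60  37  13  -1]
 [ -2  24  22  26  40  38  38  33  15  29  58  60  63  12  -2]
 [  2   8  15  27  42  39  41  31  11  28  56  58  39  13  -2]
 [ -2  12  13  26  39  39  39  32  14  15  56  58  16  15   4]
 [  2   9  15  29  43  39  37  33  15  58  59  14  14  15   2]
 [ -1  12  14  28  38  35  34  35  57  66  61  15  15  13   0]
 [  3   9  16  30  39  38  37  35  60  64  61  14  12  14   0]
 [  2  12  13  23  38  38  36  29  12  64  55  16  15  13  -1]
 [ -1  11  13  14  40  36  38  13  97  95  12  15  11  15   0]
 [ -1  12  13  16  39  38  39  10 123 121  13  13  12  15  -2]
 [  2  15  17  12  16  14  16  15  12  12  17  15  12  13  -3]
 [  1   3   1   0  -4  -3   1  -2   3  -5  -2  -1  -1   0   0]]
```

View pics/crop0.png

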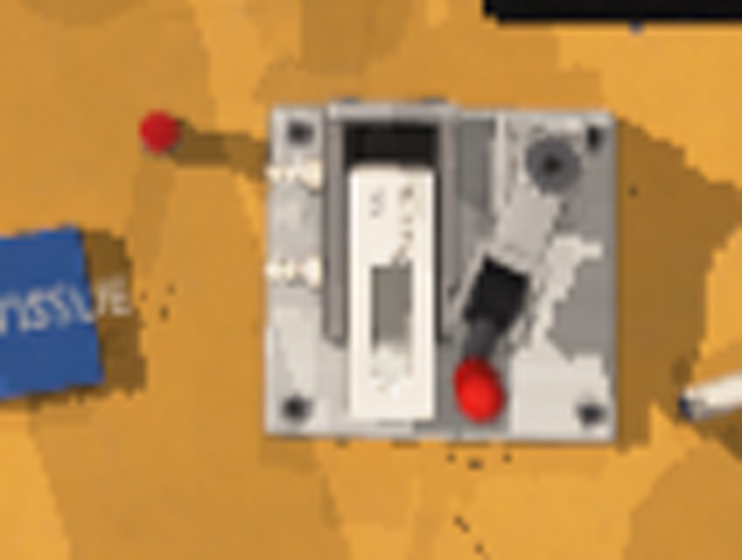

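The crop confirms the white cell in the nest at top px (326,268). The strap and red lever point towards the robot at about 1.15 rad, and the station centre is near (509,181) with yaw about 0. I'll move to a wrist view with the fingers shut.

```bash
python3 -m pendant '[[0,-43.7,-41,0,0],[0,-43.7,-41,0,0],[0,-43.7,-41,0,0],[0,-43.7,-41,0,0],[0,-43.7,-41,0,0],[0,-43.7,-41,0,0],[0,-43.7,-41,0,0],[0,-43.7,-41,0,0]]'; python3 -m pendant '[[0,0,0,0,0.18],[0,0,0,0,0.18],[0,0,0,0,0.18],[0,0,0,0,0.18],[0,0,0,0,0.18],[0,0,0,0,0.18],[0,0,0,0,0.18],[0,0,0,0,0]]'; python3 - <<'E'
from h import *
a,d,c=cam('wrist'); s=get_state(); print(s['position'],s['tcp_rot'],s['gripper_width'],c['o'],d.min(),d.max())
np.savez('w0',a=a,d=d,**c); save('w0',a)
u,v=proj(c,[509,181,14]); print(u,v)
E
```

```text
clock: 1.15
position: [431.0, 199.6, 205.4]
tcp_rot: [180.0, 0.0, 162.4]
force: [1.3, 0.2, 0.0]
gripper_width: 17.4
grasp_force: 0.0
clock: 2.15
position: [430.3, 201.3, 205.2]
tcp_rot: [-180.0, 0.0, 90.4]
force: [0.4, 0.2, 0.8]
gripper_width: 0.6
grasp_force: 0.0
[430.36418016 201.37437952 205.28704081] [-1.79980358e+02  3.86249003e-03  9.04050265e+01] 0.20422705432898133 [429.97016813 278.58564441 384.24919732] 0.0 1377.0089
354.8649940506616 202.56669472993877
```

View pics/w0.png

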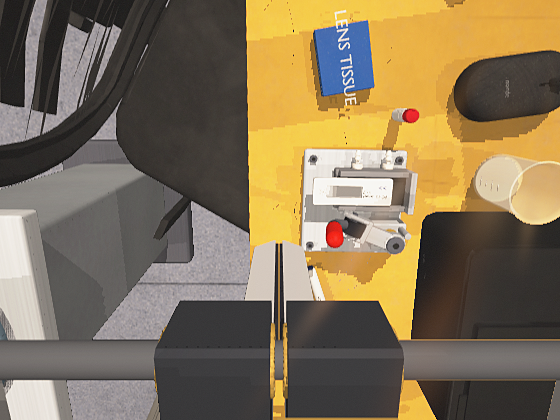

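The wrist view shows the plate corners at about (303,149), (408,149) and (303,251). The cell is at (314..393,178..206), the stud at (396,243) and the grip at (335,234). I'll measure these.

```bash
python3 - <<'E'
from h import *
w=np.load('w0.npz'); a,d=w['a'],w['d']; c=dict(K=w['K'],o=w['o'],r=w['r']); P=cloud(c,d)
hsv=cv2.cvtColor(a,cv2.COLOR_RGB2HSV)
# plate outline by non-orange mask
m=np.zeros(d.shape,np.uint8); m[140:262,292:420]=1
Z=P[...,2]
pl=((m>0)&(abs(Z-14)<5)&(hsv[...,1]<70)).astype(np.uint8)
v,u=np.nonzero(pl); pts=np.array([onz(c,x,y,14)[:2] for x,y in zip(u,v)])
r=cv2.minAreaRect(pts.astype(np.float32)); print('plate',r, np.percentile(pts,[0.5,99.5],axis=0))
ce=((m>0)&(hsv[...,2]>215)&(hsv[...,1]<30)&(abs(Z-41)<6)).astype(np.uint8)
n,l,st,_=cv2.connectedComponentsWithStats(ce); k=1+np.argmax(st[1:,4]); print(st[k])
v,u=np.nonzero(l==k); pts=np.array([onz(c,x,y,42)[:2] for x,y in zip(u,v)])
print('cell',cv2.minAreaRect(pts.astype(np.float32)),np.percentile(pts,[1,99],axis=0),np.median(Z[l==k]))
red=(m>0)&(((hsv[...,0]<8)|(hsv[...,0]>172))&(hsv[...,1]>150)); red[:,:320]=0;red[:215]=0
print('red n',red.sum(),np.nanpercentile(P[red],[2,50,98],axis=0))
st=P[(m>0)&(Z>50)&(Z<66)]; print('strap',len(st),np.percentile(st,[2,50,98],axis=0)); 
t=P[(m>0)&(Z>98)&(Z<140)]; print('grip',np.percentile(t,[2,50,98],axis=0))
s=st-np.array([0,0,0]); q=st[:,:2]-st[:,:2].mean(0); print('axis',np.linalg.svd(q,full_matrices=False)[2][0])
x=P[(m>0)&(Z>43)&(Z<48)]; print('stop',np.percentile(x,[5,50,95],axis=0))
save('w0c',cv2.resize(a[140:262,290:424],None,fx=5.5,fy=4.9,interpolation=cv2.INTER_CUBIC))
E
```

```text
plate ((505.8406066894531, 181.67881774902344), (108.99327087402344, 102.99628448486328), 89.31604766845703) [[454.50208273 127.34097671]
 [556.7496649  236.03895185]]
[ 313  177   80   28 1693]
cell ((499.77044677734375, 199.40640258789062), (26.183374404907227, 74.73169708251953), 88.40889739990234) [[463.13363798 186.93078777]
 [536.50097905 212.23656073]] 39.54441648769125
red n 385 [[466.93118182 175.18588351  91.5357067 ]
 [472.61737307 183.17602781 119.62384608]
 [480.10634011 186.15622514 123.95470334]]
strap 1461 [[490.38800334 146.4233873   52.1269485 ]
 [515.61032106 162.46449161  58.88230814]
 [549.60264235 182.23199219  64.5575095 ]]
grip [[466.87203967 175.01543779  99.39325215]
 [472.43109842 182.85992414 120.23410158]
 [479.46855292 186.17186603 123.96959157]]
axis [ 0.92637329 -0.3766066 ]
stop [[548.08770127 162.11848449  43.55754911]
 [554.86073686 197.33760653  45.25522181]
 [558.30951597 216.11325519  46.72526639]]
```

View pics/w0c.png

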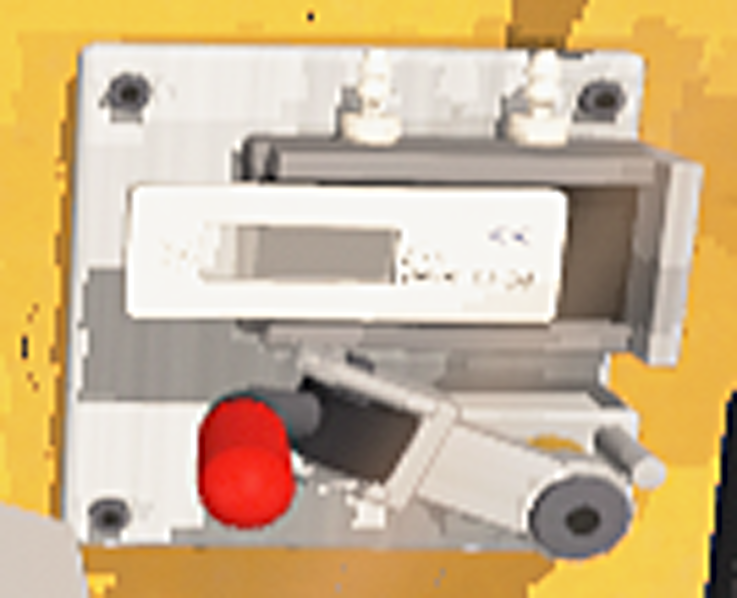

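Station centre is about (506.5,181.5) with yaw about -1°. The cell's near end is at x≈463 and home is at ≈476.5. The grip's y edge is about 186, so a finger at y≈203 clears it. I'll descend behind the cell.

```bash
python3 -m pendant '[[0,2,0,56,0],[0,0,0,56,0],[0,0,0,40,0],[0,0,0,16,0],[0,0,0,0,0.01]]'; python3 -m pendant '[[0,0,6,0,0],[0,0,6,0,0],[0,0,4,0,0],[0,0,2,0,0],[0,0,2,0,0]]'
```

```text
clock: 2.82
position: [430.3, 203.3, 37.2]
tcp_rot: [-179.9, 0.0, 89.7]
force: [0.2, 0.1, -0.1]
gripper_width: 0.5
grasp_force: 0.0
clock: 3.45
position: [450.6, 203.3, 37.5]
tcp_rot: [-180.0, -0.0, 89.7]
force: [1.7, 0.5, -0.1]
gripper_width: 0.4
grasp_force: 0.0
```

```bash
python3 -m pendant '[[0,0,2,0,0],[0,0,2,0,0],[0,0,2,0,0],[0,0,2,0,0],[0,0,1,0,0],[0,0,0,0,0],[0,0,0,0,0]]'; python3 -m pendant '[[0,0,1,0,0],[0,0,1,0,0],[0,0,0,0,0]]';python3 -m pendant '[[0,0,1,0,0],[0,0,0,0,0]]'
```

```text
clock: 4.32
position: [459.5, 203.2, 37.5]
tcp_rot: [180.0, 0.0, 89.7]
force: [-0.1, -0.3, -1.1]
gripper_width: 0.7
grasp_force: 0.0
clock: 4.7
position: [461.6, 203.2, 37.5]
tcp_rot: [180.0, -0.0, 89.7]
force: [-0.1, -0.3, -0.5]
gripper_width: 0.1
grasp_force: 0.0
clock: 4.95
position: [462.6, 203.2, 37.5]
tcp_rot: [180.0, -0.0, 89.7]
force: [0.6, -0.0, 0.1]
gripper_width: 0.1
grasp_force: 0.1
```

```bash
python3 -m pendant '[[0,0,1,0,0],[0,0,0,0,0]]'; python3 -m pendant '[[0,0,1,0,0],[0,0,0,0,0]]'; python3 - <<'E'
from h import *
a,d,c=cam('top'); save('top1',cv2.resize(a[232:312,285:375],None,fx=7,fy=7,interpolation=cv2.INTER_CUBIC))
E
```

```text
clock: 5.2
position: [463.6, 203.2, 37.5]
tcp_rot: [180.0, -0.0, 89.7]
force: [-0.7, -0.1, -0.6]
gripper_width: 0.5
grasp_force: 0.1
clock: 5.45
position: [464.6, 203.2, 37.5]
tcp_rot: [180.0, 0.0, 89.7]
force: [0.2, 0.6, 0.0]
gripper_width: 0.4
grasp_force: 0.1
```

View pics/top1.png

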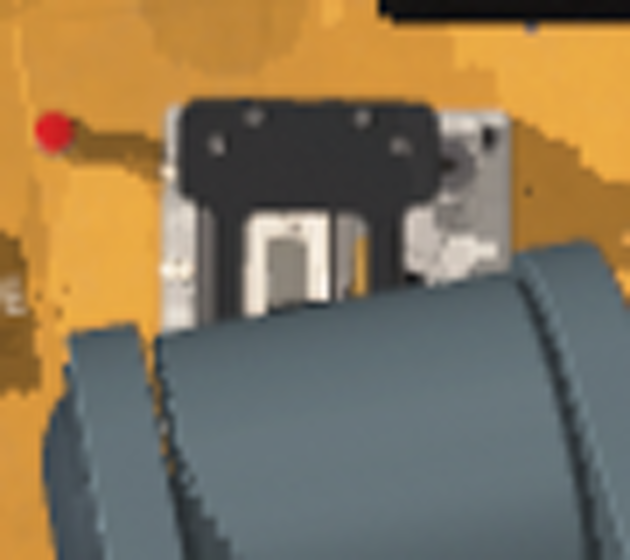

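The gripper body hides the cell end from above, so I'll go on by feel.

```bash
python3 -m pendant '[[0,0,1,0,0],[0,0,0,0,0]]'; python3 -m pendant '[[0,0,1,0,0],[0,0,0,0,0]]'; python3 -m pendant '[[0,0,0.7,0,0],[0,0,0,0,0]]'
```

```text
clock: 5.75
position: [465.6, 203.2, 37.5]
tcp_rot: [180.0, -0.0, 89.7]
force: [0.0, 0.5, -0.1]
gripper_width: 0.6
grasp_force: 0.1
clock: 6.0
position: [466.6, 203.2, 37.5]
tcp_rot: [180.0, -0.0, 89.7]
force: [-0.8, -0.7, -0.1]
gripper_width: 0.2
grasp_force: 0.1
clock: 6.25
position: [467.3, 203.2, 37.5]
tcp_rot: [180.0, 0.0, 89.7]
force: [0.7, 0.4, -0.2]
gripper_width: 0.4
grasp_force: 0.1
```

```bash
python3 - <<'E'
from h import *
a,d,c=cam('wrist'); P=cloud(c,d); print(get_state()['position'])
for p in ([464,199,42],[540,199,42],[552,199,46],[544,199,35]): print(p,proj(c,p))
for y in (193,196,199,202,205):
    row=[]
    for x in range(524,572,2):
        u,v=np.round(proj(c,[x,y-(x-506)*0.015,42])).astype(int)
        row.append((x,int(a[v,u].min()),int(round(P[v,u,2]))) if 0<=v<420 and 0<=u<560 else None)
    print(y,row)
np.savez('w1',a=a,d=d,**c)
E
```

```text
[467.26388909 203.1651752   37.45470133]
[464, 199, 42] [272.58616929 268.88008949]
[540, 199, 42] [420.79177594 268.07953076]
[552, 199, 46] [447.65582096 271.34955919]
[544, 199, 35] [423.45572388 262.41217426]Traceback (most recent call last):
  File "<stdin>", line 8, in <module>
ValueError: cannot convert float NaN to integer
```

```bash
python3 - <<'E'
from h import *
a,d,c=cam('wrist')
np.savez('w1',a=a,d=d,**c)
save('w1',cv2.resize(a[200:340,250:500],None,fx=3.2,fy=3.2,interpolation=cv2.INTER_CUBIC))
E
```

```text
(no output)
```

View pics/w1.png

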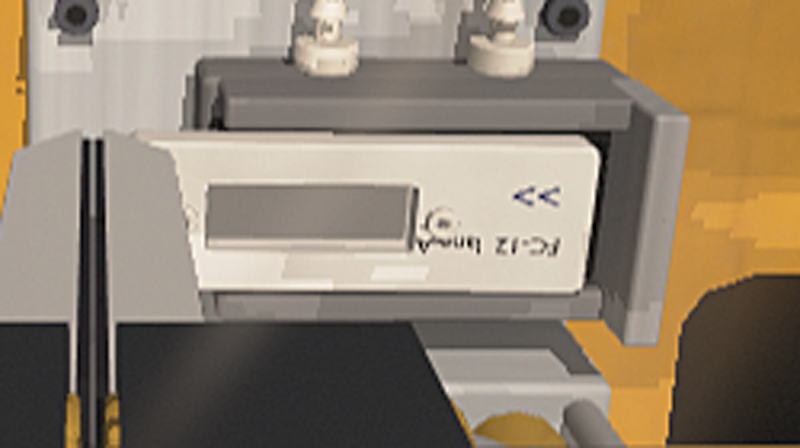

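The cell's far top corner is at px ~(437,245) and (431,291). The stop's near top edge runs from ~(453,231) to (447,307). A gap is still visible.

```bash
python3 - <<'E'
from h import *
w=np.load('w1.npz'); c=dict(K=w['K'],o=w['o'],r=w['r'])
for u,v,z in ((437,247,42),(432.5,291,42),(453.5,231,46),(445.5,306,46),(297,246,42)): print(u,v,z,onz(c,u,v,z))
g=w['a'][...,:].min(2); print(g[250,425:465],g[270,425:465])
E
```

```text
437 247 42 [547.06918627 210.51604767  42.        ]
432.5 291 42 [547.35156356 185.94535769  42.        ]
453.5 231 46 [552.38801495 220.40818434  46.        ]
445.5 306 46 [553.12329961 179.49582022  46.        ]
297 246 42 [476.450153   211.47607894  42.        ]
[197 197 197 197 197 198 197 196 197 198 200 219 137   4  44  77  72  68
  73  68  72  70  72  74  71  68  67  85 117 139 143 140 138 137 140 143
 146 148 151  59] [195 197 195 193 194 193 193 197 206 188   1  22  57  72  70  72  71  72
  70  71  73  72  71  69  78 112 132 145 137 138 137 138 141 143 145 149
  65  65  69  68]
```

About 5.5 mm is left, because the tip is thinner than assumed.

```bash
python3 -m pendant '[[0,0,2,0,0],[0,0,2,0,0],[0,0,0,0,0]]'; for i in 1 ; do python3 -m pendant '[[0,0,0.7,0,0],[0,0,0,0,0]]'; python3 -m pendant '[[0,0,0.7,0,0],[0,0,0,0,0]]'; done
```

```text
clock: 6.72
position: [471.5, 203.1, 37.5]
tcp_rot: [180.0, 0.0, 89.7]
force: [-0.5, 0.5, -0.3]
gripper_width: 0.2
grasp_force: 0.0
clock: 6.98
position: [471.8, 203.1, 37.4]
tcp_rot: [-180.0, 0.0, 89.7]
force: [-0.4, 0.7, 0.7]
gripper_width: 0.4
grasp_force: 0.3
clock: 7.22
position: [472.0, 203.1, 37.3]
tcp_rot: [-179.9, 0.0, 89.7]
force: [-4.2, -0.2, 0.6]
gripper_width: 0.5
grasp_force: 1.7
```

```bash
python3 -m pendant '[[0,0,0.8,0,0],[0,0,0,0,0],[0,0,0,0,0]]'; python3 - <<'E'
from h import *
a,d,c=cam('wrist')
g=a.min(2)
for v in (250,270):
    print(g[v,425:465])
for u,v,z in ((451,247,42),(446,291,42)): print(onz(c,u,v,z))
E
```

```text
clock: 7.6
position: [472.1, 203.1, 37.1]
tcp_rot: [-179.8, 0.0, 89.7]
force: [-6.2, 0.4, 4.1]
gripper_width: 0.8
grasp_force: 3.2
[192 194 196 175 177 176 177 176 176 176 178 192 112  58  68  68  66  62
  91 115 143 140 139 135 135 139 143 143 148 146  44  54  55  57  59  61
  59  59  59  58]
[191 190 193 172 172 173 173 184 143  91  60  67  69  67  63  75 110 130
 144 136 135 135 134 139 141 145 146  62  60  63  65  64  65  65  67  67
  69  71  78  74]
[558.68335436 210.69942082  42.        ]
[558.95144517 186.21868037  42.        ]
```

The cell is home: the arm stalled with 6 N and the visible gap is only the stop's front face. I'll retreat and go round to the right side of the strap at z=50, turning to yaw 158.

```bash
python3 -m pendant '[[0,0,-15,0,0],[0,0,-16,0,0],[0,-30,0,-7,0],[0,-29,0,-6,0],[0,0,0,0,0]]'; python3 -m pendant '[[0,0,0,0,-0.17],[0,0,0,0,-0.17],[0,0,0,0,-0.17],[0,0,0,0,-0.17],[0,0,0,0,-0.17],[0,0,0,0,-0.17],[0,0,0,0,-0.17],[0,0,0,0,0]]'; python3 -m pendant '[[0,-20,8,0,0],[0,-20,8,0,0],[0,0,0,0,0]]'; python3 - <<'E'
from h import *
a,d,c=cam('top'); save('top2',cv2.resize(a[232:312,285:375],None,fx=7,fy=7,interpolation=cv2.INTER_CUBIC))
a,d,c=cam('wrist'); save('w2',a); np.savez('w2',a=a,d=d,**c); print(get_state()['position'])
E
```

```text
clock: 8.28
position: [442.0, 143.5, 51.0]
tcp_rot: [179.9, -0.0, 89.5]
force: [0.6, 0.5, -0.6]
gripper_width: 0.5
grasp_force: 0.0
clock: 9.28
position: [441.6, 145.1, 50.2]
tcp_rot: [180.0, -0.0, 157.8]
force: [-0.3, 0.1, 0.4]
gripper_width: 0.5
grasp_force: 0.0
clock: 9.65
position: [485.9, 144.4, 50.6]
tcp_rot: [180.0, 0.0, 157.7]
force: [-0.3, -0.3, 0.4]
gripper_width: 0.2
grasp_force: 0.0
[484.22755783 144.33093954  50.0717088 ]
```

View pics/w2.png

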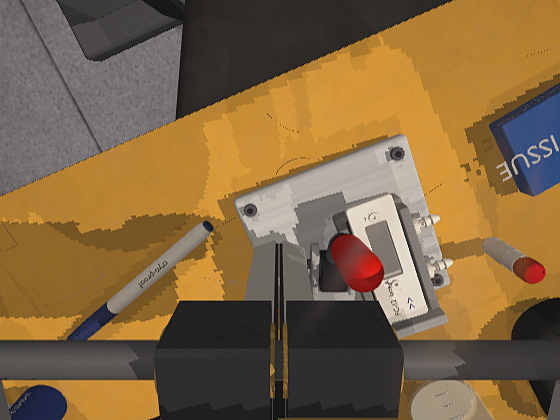

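The finger stands right of the fork. The black cam is at (325,265) and the grip at (358,262). I'll close in and then push along the arc.

```bash
python3 -m pendant '[[0,0,4,0,0],[0,0,4,0,0],[0,0,3,0,0],[0,1.6,5.8,0,0.12],[0,1.6,5.8,0,0.12],[0,0,0,0,0]]'; python3 -m pendant '[[0,1.6,5.8,0,0.12],[0,1.6,5.8,0,0.12],[0,1.6,5.8,0,0.12],[0,1.6,5.8,0,0.12],[0,0,0,0,0]]'
```

```text
clock: 10.5
position: [489.4, 166.3, 49.8]
tcp_rot: [-179.8, -0.2, 144.1]
force: [-4.3, -0.9, 1.5]
gripper_width: 0.5
grasp_force: 2.2
clock: 11.12
position: [501.4, 187.4, 49.8]
tcp_rot: [-179.8, -0.2, 116.6]
force: [-4.5, 0.9, 2.6]
gripper_width: 0.8
grasp_force: 2.2
```

```bash
python3 -m pendant '[[0,1.6,5.8,0,0.12],[0,1.6,5.8,0,0.12],[0,1.6,5.8,0,0.12],[0,0,0,0,0]]'; python3 -m pendant '[[0,0.4,1.5,0,0.03],[0,0.4,1.5,0,0.03],[0,0,0,0,0]]';  python3 -m pendant '[[0,0.4,1,0,0.02],[0,0,1,0,0],[0,0,0,0,0]]'
```

```text
clock: 11.62
position: [516.1, 198.3, 49.7]
tcp_rot: [-179.7, -0.1, 95.9]
force: [-4.0, 3.5, 0.8]
gripper_width: 0.4
grasp_force: 2.3
clock: 12.0
position: [516.7, 199.2, 49.6]
tcp_rot: [-179.4, -0.1, 92.5]
force: [-12.7, 2.3, 7.5]
gripper_width: 0.2
grasp_force: 6.2
clock: 12.38
position: [516.9, 199.5, 49.4]
tcp_rot: [-179.1, -0.0, 91.4]
force: [-18.5, 1.3, 14.1]
gripper_width: 0.3
grasp_force: 9.4
```

It has stalled at 18 N. I'll back off and check the strap's angle.

```bash
python3 -m pendant '[[0,0,-8,0,0],[0,0,-15,0,0],[0,0,-25,-40,0],[0,0,-30,-60,0],[0,0,0,-60,0],[0,0,0,0,0]]'; python3 - <<'E'
from h import *
a,d,c=cam('wrist'); s=get_state(); print(s['position'],s['tcp_rot']); np.savez('w3',a=a,d=d,**c)
P=cloud(c,d); Z=P[...,2]; box=(P[...,0]>440)&(P[...,0]<570)&(P[...,1]>120)&(P[...,1]<245)
st=P[box&(Z>50)&(Z<66)]; print(np.percentile(st,[2,50,98],axis=0)); q=st[:,:2]-st[:,:2].mean(0); print('axis',np.linalg.svd(q,full_matrices=False)[2][0])
t=P[box&(Z>95)&(Z<140)]; print('grip',np.percentile(t,[2,50,98],axis=0))
u,v=np.round(proj(c,[507,190,30])).astype(int); print(u,v)
v0,u0=max(v-75,0),max(u-90,0)
save('w3',cv2.resize(a[v0:v0+150,u0:u0+190],None,fx=4,fy=4,interpolation=cv2.INTER_CUBIC)); print(u0,v0)
E
```

```text
clock: 13.12
position: [450.0, 197.3, 212.2]
tcp_rot: [179.3, -0.1, 91.4]
force: [0.3, -0.1, 0.3]
gripper_width: 0.4
grasp_force: 0.0
[448.3085059  196.9288072  208.87730887] [ 1.79659977e+02 -5.70555003e-02  9.13714054e+01]
[[528.27260245 146.64688053  51.82085909]
 [537.95440582 180.95053271  58.94216309]
 [550.67494462 207.71378311  65.08974307]]
axis [ 0.02784593 -0.99961223]
grip [[533.33027528 217.01561931  96.42516324]
 [536.69966411 224.59308315 119.91901204]
 [544.7751475  230.41747458 124.13775743]]
333 193
243 118
```

View pics/w3.png

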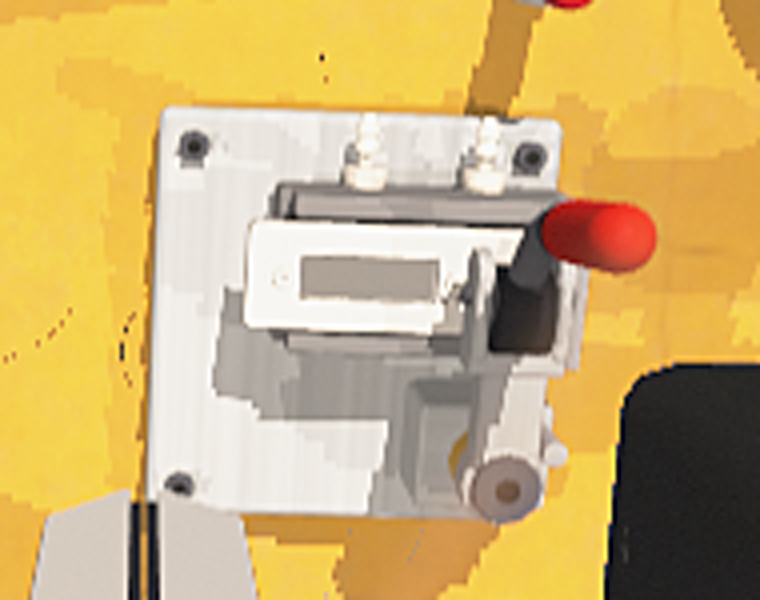

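The strap lies across the cell, nearly square, with the fork at crop (525,310), the stud at (507,490) and the stop pin at (557,455). I'll check the angle numerically from the fork and stud centres.

```bash
python3 - <<'E'
from h import *
w=np.load('w3.npz'); a,d=w['a'],w['d']; c=dict(K=w['K'],o=w['o'],r=w['r']); P=cloud(c,d); Z=P[...,2]
box=(P[...,0]>515)&(P[...,0]<565)&(P[...,1]>135)&(P[...,1]<225)
for y in range(140,216,4):
    k=box&(abs(P[...,1]-y)<2)&(Z>54)&(Z<68); x=P[k]
    if len(x)>5: print(y,len(x),np.round(np.percentile(x[:,0],[2,98]),1),np.round(np.median(x[:,2]),1))
# stud cap circle from dark-ish ring colour
g=a[225:255,350:390].min(2); print(g[::2,::2])
# plate edges at z=14: left and rear, per row
hsv=cv2.cvtColor(a,cv2.COLOR_RGB2HSV)
m=(hsv[...,1]<70).astype(np.uint8)
for v in (150,170,190,210,230):
    u=np.nonzero(m[v,260:330])[0][0]+260; print('L',v,u,onz(c,u,v,14)[:2])
for u in (290,310,330,350,370):
    vv=np.nonzero(m[120:170,u])[0][0]+120; print('T',u,vv,onz(c,u,vv,14)[:2])
E
```

```text
144 20 [533.8 545.6] 59.0
148 67 [530.4 547.4] 60.6
152 86 [529.3 548.5] 60.9
156 91 [529.6 548.3] 60.5
160 108 [531.2 552.8] 58.1
164 82 [531.6 552.1] 57.6
168 72 [531.4 547. ] 57.6
172 68 [531.7 546.6] 57.6
176 74 [531.5 547.2] 57.6
180 82 [528.5 549.6] 58.1
184 100 [528.5 550.3] 58.6
188 90 [528.3 550.3] 60.3
192 101 [528.3 550.4] 63.3
196 110 [527.9 550.2] 63.2
200 126 [527.5 550.7] 62.2
204 113 [528.3 550.6] 60.1
208 68 [528.4 550. ] 60.0
212 12 [531.  537.4] 65.8
[[142 144 144 144 151 110 133 134 214 199 199 201 200 206 150 192  73  77
   77  75]
 [147 146 147 150  67 120 135 131 208 195 200 201 201 208 128 161 106  73
   74  77]
 [147 146 151  80  50 121 135 144 203 193 198 198 204 208 109 192 212 114
   74  75]
 [143 146 153  48  94 116 135 216 216 186 173 200 211 201  97 202 203 221
   76  76]
 [143 144 154  51 118 115 147 185 114 114 120 109 130 217 169 205 208 139
   79  80]
 [143 142 147  66 106 193  96 116 123 121 122 118 119 131 207  65  89  65
   77  78]
 [145 144 148  95 112 202 104 120 124 126 118 121 120 115 195  60  71  70
   79  79]
 [140 143 144 144 159 156 122 1
[... 329 characters left out ...]
1 133 132 117 119 117 116 111 107  76  83  82  81  87
   83  83]
 [ 72  72  76  75  75  73  73  78 114 108  95  84  81  78  78  78  79  83
   82  80]
 [ 74  76  79  78  79  77  75  72  66  85  85  85  81  79  79  77  80  81
   80  83]
 [ 74  78  77  78  76  75  72  69  75  82  81  80  78  80  80  79  78  81
   80  84]]
L 150 283 [455.76070513 230.44535921]
L 170 282 [455.28123793 209.91106091]
L 190 281 [454.78783657 188.78000014]
L 210 281 [455.34084857 167.04760812]
L 230 280 [454.83355534 144.64188086]
T 290 145 [462.71392193 235.64273311]
T 310 145 [482.98291947 236.09965616]
T 330 146 [503.33625156 235.55182103]
T 350 147 [523.74216424 235.00257064]
T 370 148 [544.20086152 234.45189948]
```

The strap and stud centres are both at x≈539, and the bar edges run parallel to the station, so the strap is square against its stop. Next I'll move outboard of the lever at y≈257, then descend to z≈98.

```bash
python3 -m pendant '[[0,30,45.5,0,0.02],[0,30,45.5,0,0],[0,0,0,55,0],[0,0,0,40,0],[0,0,0,15,0],[0,0,0,0,0]]'
```

```text
clock: 13.92
position: [536.4, 257.5, 94.9]
tcp_rot: [-179.8, 0.0, 90.2]
force: [-0.0, 0.4, 0.6]
gripper_width: 0.6
grasp_force: 0.0
```

```bash
python3 -m pendant '[[0,-7,3,-5,0],[0,-7,0,0,0],[0,-7,0,0,0],[0,-7,0,0,0],[0,0,0,0,0]]'; python3 -m pendant '[[0,-7,0,-2,0],[0,-7,0,-2,0],[0,-7,0,-2,0],[0,-7,0,0,0],[0,0,0,0,0]]'
```

```text
clock: 14.55
position: [541.3, 230.3, 102.8]
tcp_rot: [179.9, -0.1, 90.2]
force: [-0.5, 3.9, 2.0]
gripper_width: 0.5
grasp_force: 1.9
clock: 15.18
position: [540.6, 201.2, 107.4]
tcp_rot: [-180.0, 0.0, 90.2]
force: [-1.7, 1.9, 3.9]
gripper_width: 0.4
grasp_force: 2.0
```

```bash
python3 -m pendant '[[0,-8,0,0,0],[0,-8,0,2,0],[0,-8,0,2,0],[0,-6,0,3,0],[0,0,0,0,0]]'; python3 -m pendant '[[0,-5,0,3,0],[0,-5,0,4,0],[0,-5,0,4,0],[0,-3,0,4,0],[0,-3,0,4,0],[0,-3,0,3,0],[0,0,0,0,0]]'
```

```text
clock: 15.8
position: [540.7, 170.9, 100.1]
tcp_rot: [-180.0, 0.1, 90.2]
force: [-0.4, 1.3, 0.8]
gripper_width: 1.1
grasp_force: 0.7
clock: 16.68
position: [540.8, 147.1, 77.9]
tcp_rot: [-180.0, 0.1, 90.2]
force: [0.8, 0.8, 0.4]
gripper_width: 0.5
grasp_force: 0.3
```

```bash
python3 -m pendant '[[0,-3,0,1,0],[0,0,0,1,0],[0,0,0,0,0]]'; python3 -m pendant '[[0,0,0,1,0],[0,0,0,0,0]]'; python3 -m pendant '[[0,0,0,1,0],[0,0,0,0,0]]'
```

```text
clock: 17.05
position: [541.1, 144.6, 77.1]
tcp_rot: [-180.0, 0.0, 90.2]
force: [-2.4, 0.7, 6.2]
gripper_width: 0.5
grasp_force: 3.5
clock: 17.3
position: [541.2, 144.6, 76.9]
tcp_rot: [-180.0, 0.0, 90.3]
force: [-3.9, 1.1, 12.2]
gripper_width: 0.6
grasp_force: 5.8
clock: 17.55
position: [541.3, 144.6, 76.7]
tcp_rot: [-180.0, 0.1, 90.3]
force: [-6.0, -0.8, 16.6]
gripper_width: 0.3
grasp_force: 8.2
```

The lever stalled at z≈76.8, the predicted locked height, with 17 N. I'll retreat upwards and check.

```bash
python3 -m pendant '[[0,0,0,-20,0],[0,0,0,-50,0],[0,25,-45,-50,0],[0,25,-45,-10,0],[0,0,0,0,0]]'; python3 - <<'E'
from h import *
a,d,c=cam('wrist'); s=get_state(); print(s['position'],s['force']); P=cloud(c,d); Z=P[...,2]
hsv=cv2.cvtColor(a,cv2.COLOR_RGB2HSV)
red=((hsv[...,0]<8)|(hsv[...,0]>172))&(hsv[...,1]>150)&(P[...,1]<200)&(P[...,1]>100)&(P[...,0]>490)&(P[...,0]<570)
print('grip',np.percentile(P[red],[2,50,98],axis=0))
m=(hsv[...,2]>200)&(hsv[...,1]<30)&(Z>34)&(Z<46)&(abs(P[...,1]-199)<9)&(P[...,0]<530)&(P[...,0]>460)
v,u=np.nonzero(m); print('near end',min(onz(c,x,y,41)[0] for x,y in zip(u,v)),np.median(Z[m]))
u,v=np.round(proj(c,[507,200,30])).astype(int); v0,u0=max(v-75,0),max(u-110,0)
save('w4',cv2.resize(a[v0:v0+150,u0:u0+200],None,fx=4,fy=4,interpolation=cv2.INTER_CUBIC)); print(u0,v0)
E
```

```text
clock: 18.18
position: [454.9, 192.0, 198.5]
tcp_rot: [179.9, 0.1, 90.4]
force: [0.8, -0.9, -0.8]
gripper_width: 0.4
grasp_force: 0.0
[455.81159133 191.3147017  197.88033031] [-0.11771041 -0.53497868 -0.36842922]
grip [[532.5838805  127.84056035  70.69341944]
 [537.60080426 145.17302277  75.42084906]
 [544.81044105 160.70039549  77.4552988 ]]
near end 477.18582078728775 38.652572053587306
223 105
```

View pics/w4.png

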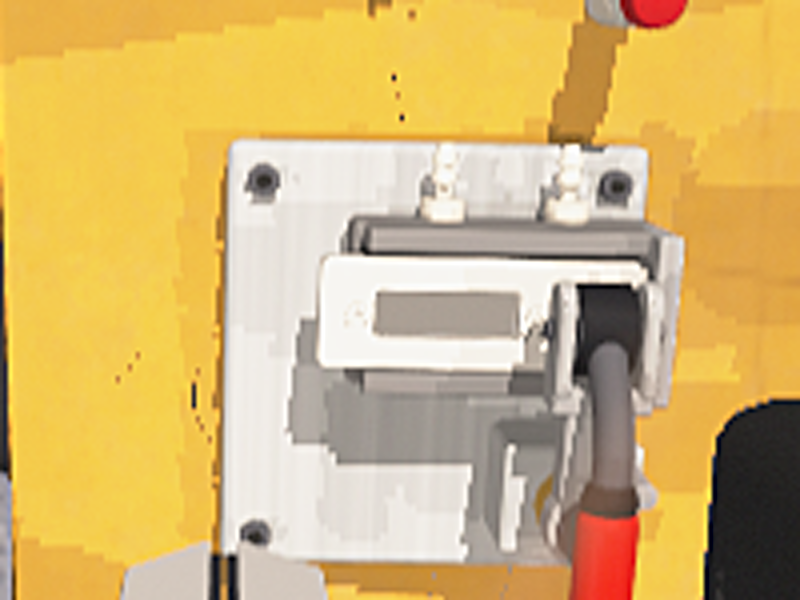

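The lever is locked and level: the grip top is at z≈77 and it lies over the stud. The strap is square, and the cell's near end is at x≈477.2 against an expected 477, so it is still home. The vial is in place. I'll hand in.

```bash
python3 -c "
from station import close_job
print(close_job())"
```

```text
the job is handed in; nothing more can be done
None
```

The job is handed in at about 18 s: the cell was pushed home first, then the strap against its stop, then the lever down to its stop, all by pushing, and the arm never touched the vial, tissue box or marker.

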